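Free the keeper under a left-hand mandrel nut

TASK

The nut on the mandrel has a left-hand thread: take it by the handle of its sprung crank and unscrew it clockwise, seen from above, until the nut just fetches up against the collar at the stud's end, with the mark engraved on the nut in line with the mark on the pulley face; do not strain the crank. Then draw the horseshoe keeper out from under the nut by its fin, without forcing it, and lay it flat in the steel parts tray. Leave the nut at its mark and the other things on the bench where they are.

Things in the scene. Friction and masses are not known exactly. Their poses are not given: they have to be found in the camera images.
- stand: mandrel stand, fixed: base plate 150 x 150 x 12 mm, column, aluminium pulley of 100 mm diameter with its flat top face 80 mm above the bench, and an upright 16 mm stud in its middle with an end collar 119 mm up, carrying the nut. Origin on the stud's axis at bench height, z up. The keeper's fin points to the stand's own -x; with the nut at its stop the crank points to its +x.
- stud (a point): the stud's axis at the height of the pulley's face. The nut turns about it: clockwise from above lifts it 8 mm a turn, to the end collar, a rigid stop 3.9 to 4.85 rad on from the start. The thread is stiff: it takes about 9 N at the crank handle turned slowly, more when fast, and the nut stays where it is left. Anticlockwise it jams within 1 rad.
- pulley_mark (a point): middle of the mark engraved on the pulley's face (dark radial line, 17 mm long, 3 mm wide), 40 mm from the stud's axis in the stand's own +y direction, 80 mm above the bench
- nut_mark (a point): point on the mark engraved on the nut's steel flange (dark radial line 14 mm long, flange 52 mm in diameter, a quarter turn anticlockwise of the unbent crank), 24 mm from the axis; axes as the nut's, x along the unbent crank. At the stop it lies over the line from the stud to the pulley mark.
- crank_handle (a point): grip point of the upright black handle (22 mm below its top), 15 mm round, 56 mm high, spinning freely, 45 mm from the stud's axis, 149 mm above the bench at the stop, lower before by the thread's rise. Its crank arm, 35 mm below, is a spring-steel blade: the handle runs ahead of the nut by 1 mm per 4 N (about 2.5 mm while turning) and springs back when let go. Bent over 4.5 mm it is strained.
- keeper_fin (a point): centre of the keeper's upright fin, where it is gripped: 12 mm thick (along the keeper's own y), 30 mm long (its x), 26 mm high, centre 14 mm above the keeper's underside. Axes as the keeper's: x points from the fin to the fork's open end. The keeper comes out along -x, drawn 55 mm before it is clear of the nut and can be lifted.
- keeper_middle (a point): middle of the horseshoe keeper, 3 mm above its underside, 45 mm from the fin's centre towards the fork. A flat steel fork 6 mm thick, 56 mm wide, 121 mm long with the fin, 120 g, lying on the pulley's face under the nut; its slot, 19 mm wide, straddles the stud. Lips 4 mm high on the fork's ends hook behind the nut until it is near its stop.
- tray: steel parts tray, 200 (its x) x 140 (its y) x 28 mm high, walls 4 mm, inner floor 4 mm above the bench, standing to the left or the right of the stand. Origin under its centre.
Not all that is in view belongs to the job. Several things have the shape of the stand; the one meant has the colours described above.

How it is judged:
By the outcome, as a careful person would: the job done as asked, in the order asked, and still so for the second after the job is handed in, with the robot touching nothing.
It also fails if it takes over 70 s, if anything falls off the work surface, if the arm or the gripper's body presses on something with over 40 N, if the wrist force passes 120 N, or if a joint passes its speed limit or range.

ROBOT

A 7-joint arm with a two-finger parallel gripper is mounted at the origin on the work surface. World frame = base frame: x ahead of the robot, y to its left, z up, the work surface at z = 0. Lengths are in m, angles in rad, forces in N, time in s.
With the tool pointing down it reaches from about 0.425 to 0.95 m from the base axis. Payload 4.7 kg.
Tool frame: the origin (TCP) lies on the centre line of the jaws, within the pads' length; the fingertips stand robot.nose_length ahead of it and the grasp point (between the pads) lies 8 mm behind it (robot.nose_length is the distance from the TCP to the fingertips, in m); z points along the fingers, y is the line along which they close (so a half turn about z gives the same grasp; the last joint's range is limited). The gripper opens to 85 mm and grips with 20 to 120 N. Pads are 22 mm wide; open, the fingers measure 114 mm over their backs; the gripper's body (76 mm by 85 mm) begins 54 mm behind the grasp point. The pads swing forward as they close: fully open they stand 13 mm farther back than shut.
Start: joints at [1.286, 0.469, -0.049, 1.532, 0.024, 1.141, -0.082], TCP at [0.171, -0.653, 0.242] pointing down, gripper open.
Joint ranges: [-2.59, 2.59], [-0.33, 1.99], [-1.39, 1.29], [0.1, 2.45], [-1.04, 4.18], [0.21, 1.99], [-2.66, 2.66]. Speed limits (rad/s): [2.57, 2.57, 3.14, 3.14, 3.14, 3.14, 3.14].

INTERFACE

Orientations are given as [roll, pitch, yaw] about the fixed x, y, z axes, in that order (R = Rz(yaw) Ry(pitch) Rx(roll)).
In Python, from plant import robot gives the robot as it stands. Calls block until the motion is done:
- robot.goto(position, orientation): joint-space move of the TCP to a pose.
- robot.move_straight(position, vel=0.15, attitude=None, contact_N=None): straight line of the TCP; attitude=None keeps the orientation; vel is the mean speed in m/s. With contact_N (N) it stops when the force on the tool has changed by that much, and returns True; else False.
- robot.move_joints(angles): joint-space move.
- robot.grip(opening, strength=None): opening from 0.0 (shut) to 1.0 (fully open); strength is the grip in N (None keeps the last); returns when the fingers have stopped.
- robot.sleep(seconds).
- robot.inverse_kinematics(position, orientation): joint angles nearest the present ones, or None.
- robot.sense(): the state.
- robot.grab_frame(name): name is "scene" or "top" or "wrist"; returns a dict with "image" (384x512x3 uint8, red, green, blue), "range_z" (384x512 float32, m along the optical axis (not along the pixel's ray), 0 where there is no reading), "fx", "fy", "cx", "cy" (pixels), "dist_coeffs" ([k1, k2, p1, p2, k3] as OpenCV has them; the pictures are not rectified), "R" (3x3) and "t" (3): a world point X has camera coordinates R X + t. Camera axes: x right, y down, z forward; pixel columns grow to the right and rows downward; lengths in m; the calibration is good to about 2 mm. A picture is of the moment at which its call begins.
A pose or a line that the arm cannot do raises robot.IKError and nothing moves.
- robot.close_job(): hands the job in; it is judged then, once.
The state is a dict: "t": time; "joint_pos": joint angles; "joint_velocities": joint speeds; "effort": joint torques, N m; "tcp_pos": TCP position; "tcp_rot": TCP orientation; "wrist_force": force on the tool from outside, world axes, zero at the start; "torque": the same for the moment, N m; "opening": opening from 0.0 (shut) to 1.0 (fully open); "gripper_force": force on a finger pad.
Only numpy, scipy, OpenCV 4.12 (cv2) and the standard library are available. Lean on these libraries where they do the work, as an engineer would, in place of code of your own. Each camera call takes 0.05 s, during which the arm holds its last target. There are 200 camera calls.

## Working session

There is one attempt and no reset: what is moved stays moved. The work goes in short steps, each a Python script; the robot and the scene stay as the last script left them, time stands still between calls to the robot, and variables do not carry over. Pictures are saved under pics/ and viewed, at most 10 in all, crops included, and the job is handed in when it is done.

```bash
ls; mkdir -p pics; python3 - <<'E'
from plant import robot
import cv2,numpy as np
print(robot.nose_length, robot.sense())
ims=[]
for n in("scene","top"):
    f=robot.grab_frame(n); np.save(f"pics/{n}.npy",f,allow_pickle=True)
    cv2.imwrite(f"pics/{n}0.png",cv2.resize(f["image"][:,:,::-1],(800,600)))
    print(n,f["fx"],f["fy"],f["cx"],f["cy"],f["dist_coeffs"],f["R"],f["t"])
E
```

```text
pics
0.011 {'t': 0.0, 'joint_pos': array([ 1.28611672,  0.46945586, -0.0486258 ,  1.53372097,  0.02412095,
        1.14096848, -0.08231395]), 'joint_velocities': array([ 0.00080083,  0.00041896, -0.00142229,  0.00219831, -0.00118989,
        0.00222125,  0.00015163]), 'effort': array([ 1.94758254e-04, -5.10300207e+01, -4.65889438e-02, -2.37711507e+01,
        1.06051593e-02,  7.69177655e-03, -1.90206242e-05]), 'tcp_pos': array([ 0.17065456, -0.65248386,  0.24124032]), 'tcp_rot': array([-3.13962813e+00,  7.70012867e-05,  2.55834236e-01]), 'wrist_force': array([-0.51703272, -0.11225193,  0.17952699]), 'torque': array([-0.02727978,  0.03198988,  0.0169358 ]), 'gripper_force': 0.0, 'opening': 0.9985666016309779}
scene 363.00034180754574 363.00034180754574 254.22442010517756 192.4335643703606 [-0.11647986  0.          0.          0.          0.        ] [[ 0.08389852  0.99638493 -0.01334594]
 [ 0.81396696 -0.07625201 -0.5758849 ]
 [-0.57482069  0.03745274 -0.81742184]] [-0.08648802 -0.29087981  1.3711303 ]
top 436.4535587299634 436.4535587299634 251.80314050599267 184.30753824858778 [-0.07733704  0.          0.          0.          0.        ] [[ 0.10073443 -0.99490766  0.00336479]
 [-0.96545965 -0.09856852 -0.24118852]
 [ 0.24029197  0.02104742 -0.97047245]] [0.03570927 0.47265907 1.35770037]
```

View pics/top0.png

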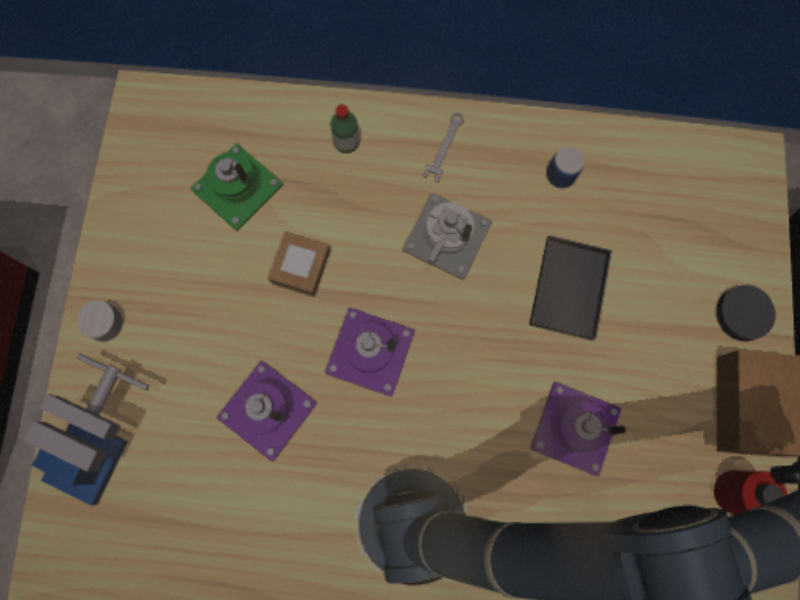

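View pics/scene0.png

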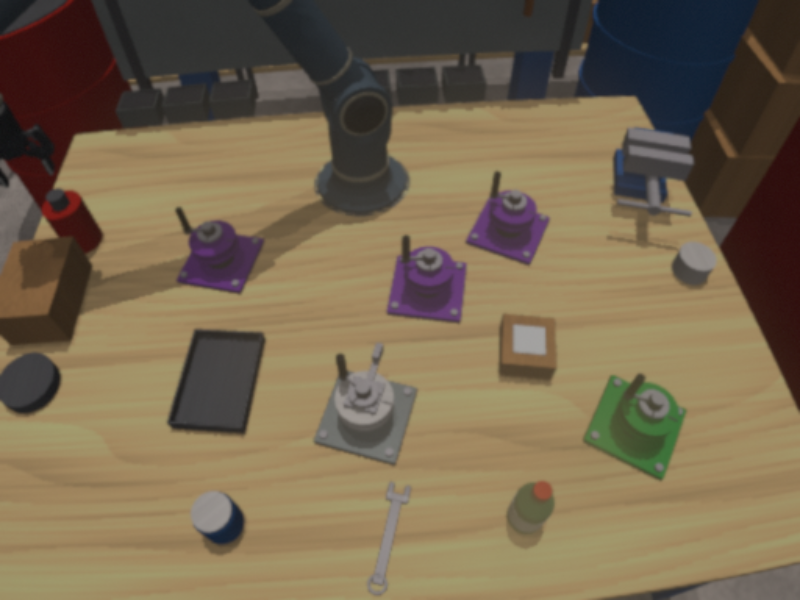

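The top view shows five stands. In 800x600 pixels they are green (236,185), purple (370,350), (267,410) and (580,428), and grey/aluminium (448,235). Only the grey one has an aluminium pulley and a keeper with a fin. The dark tray is at (570,287). I'll enlarge the grey stand and measure it.

```bash
cat > h.py <<'E'
import cv2,numpy as np
def ray(f,px):
    K=np.array([[f["fx"],0,f["cx"]],[0,f["fy"],f["cy"]],[0,0,1]])
    n=cv2.undistortPoints(np.array(px,float).reshape(-1,1,2),K,np.array(f["dist_coeffs"])).reshape(-1,2)
    d=np.c_[n,np.ones(len(n))]@f["R"]
    return -f["R"].T@f["t"],d
def onz(f,px,z):
    c,d=ray(f,px); return c+d*((z-c[2])/d[:,2])[:,None]
def proj(f,X):
    K=np.array([[f["fx"],0,f["cx"]],[0,f["fy"],f["cy"]],[0,0,1]])
    return cv2.projectPoints(np.array(X,float).reshape(-1,1,3),cv2.Rodrigues(np.array(f["R"]))[0],np.array(f["t"]),K,np.array(f["dist_coeffs"]))[0].reshape(-1,2)
def world(f):
    h,w=f["range_z"].shape
    u,v=np.meshgrid(np.arange(w),np.arange(h)); c,d=ray(f,np.c_[u.ravel(),v.ravel()])
    P=c+d*f["range_z"].reshape(-1,1); P[f["range_z"].ravel()<=0]=np.nan
    return P.reshape(h,w,3)
E
python3 - <<'E'
import numpy as np,cv2
from h import *
F={n:np.load(f"pics/{n}.npy",allow_pickle=True).item() for n in("top","scene")}
a=F["top"]["image"][110:190,245:325]; b=F["scene"]["image"][210:300,195:275]
cv2.imwrite("pics/crop.png",np.hstack([cv2.resize(a[:,:,::-1],(400,500),interpolation=2),cv2.resize(b[:,:,::-1],(400,500),interpolation=2)]))
f=F["top"];W=world(f)
hgt=W[...,2]
hsv=cv2.cvtColor(f["image"],cv2.COLOR_RGB2HSV)
def comp(m,seed,name):
    n,l=cv2.connectedComponents(m.astype(np.uint8)); k=l[seed[1],seed[0]]
    c=l==k; P=W[c]; print(name,k,c.sum(),"z med",np.nanmedian(P[:,2]),P[:,2].min(),P[:,2].max()); return c,P
# tray
m=(hsv[...,2]<110)&(hsv[...,1]<90)
c,P=comp(m,(365,184),"tray")
r=cv2.minAreaRect(np.argwhere(c)[:,::-1].astype(np.float32)); 
bx=onz(f,cv2.boxPoints(r),0.02); print("tray box",bx.round(3).tolist(),bx.mean(0),np.linalg.norm(np.diff(bx,axis=0),axis=1))
# stand: low sat
c,P=comp((hsv[...,1]<70)&(hsv[...,2]>60),(270,158),"stand")
plate=P[(P[:,2]>.004)&(P[:,2]<.022)]; 
r=cv2.minAreaRect(plate[:,:2].astype(np.float32)); print("plate",r,cv2.boxPoints(r).round(3).tolist())
up=P[abs(P[:,2]-.08)<.006]; print("pulley",cv2.minEnclosingCircle(up[:,:2].astype(np.float32)),len(up))
near=(np.hypot(W[...,0]-r[0][0],W[...,1]-r[0][1])<.07)
hi=W[near&(hgt>.1)]; print("hi",len(hi),hi[hi[:,2]>.125].mean(0),hi[:,2].max())
dark=near&(hsv[...,2]<70)&(hgt>.06); print("dark px",np.argwhere(dark)[:,::-1].mean(0),W[dark].mean(0),dark.sum(),W[dark][:,2].max())
E
```

```text
tray 49 2577 z med 0.004617008725606775 nan nan
tray box [[0.42, -0.206, 0.02], [0.63, -0.236, 0.02], [0.614, -0.385, 0.02], [0.406, -0.35, 0.02]] [ 0.51742855 -0.29421492  0.02      ] [0.21166056 0.14934376 0.21181791]
stand 32 1806 z med 0.015785249690823733 nan nan
plate ((0.6100596189498901, -0.018963530659675598), (0.15080559253692627, 0.15174594521522522), 69.78359985351562) [[0.5130000114440918, -0.06400000303983688], [0.6549999713897705, -0.11599999666213989], [0.7070000171661377, 0.026000000536441803], [0.5649999976158142, 0.07800000160932541]]
pulley ((0.5873178839683533, -0.015126504004001617), 0.07248960435390472) 376
hi 179 [ 0.57659911 -0.04875656  0.15347817] 0.16999878325730444
dark px [296.19642857 147.875     ] [ 0.57844508 -0.04459924  0.13523549] 56 0.16999878325730444
```

View pics/crop.png

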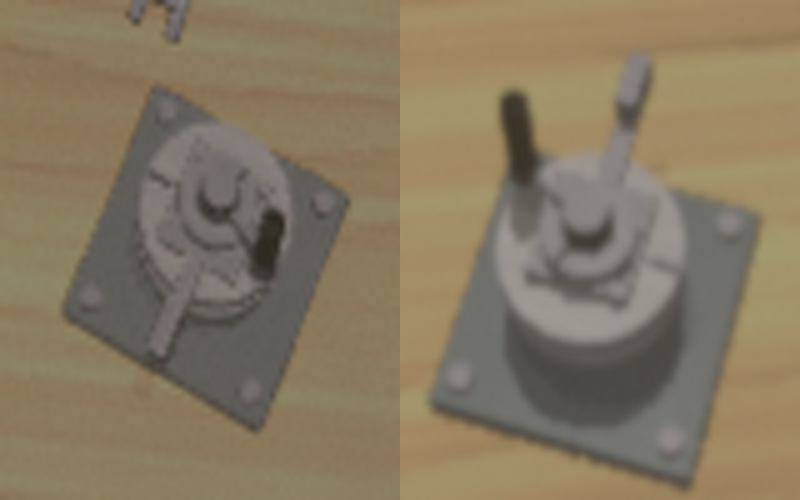

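Crop confirms it: this stand has the grey plate, aluminium pulley (mark at about px (277,139)), black-handled crank and keeper fin at about px (278,164). Axis is about (0.610,-0.019) with yaw -0.35. The crank bears about -140°, so roughly 4.2 rad to the stop, which fits the given range. Next I'll go above it for a close look.

```bash
python3 - <<'E'
from plant import robot
import cv2,numpy as np
from h import *
robot.goto([0.555,-0.03,0.36],[np.pi,0,np.radians(10)])
robot.sleep(.3)
f=robot.grab_frame("wrist"); np.save("pics/w1.npy",f,allow_pickle=True)
im=cv2.resize(f["image"][:,:,::-1],(800,600))
c=np.array([.610,-.019]);y=-.3525
s=800/512
pts=[[*c,.08],[*(c+.04*np.array([-np.sin(y),np.cos(y)])),.08],[*(c+.05*np.array([np.cos(y),np.sin(y)])),.08],[.5766,-.0488,.166]]
print((proj(f,pts)*s).round(0).tolist(),-f["R"].T@f["t"],robot.sense()["t"],robot.sense()["joint_pos"])
cv2.imwrite("pics/w1.png",im)
E
```

```text
[[400.0, 173.0], [360.0, 149.0], [429.0, 121.0], [431.0, 234.0]] [ 0.63570671 -0.01612585  0.49140088] 3.075 [ 0.51851401  0.25359148 -0.66508845  1.62571006  0.16058201  1.31792635
 -1.56794788]
```

View pics/w1.png

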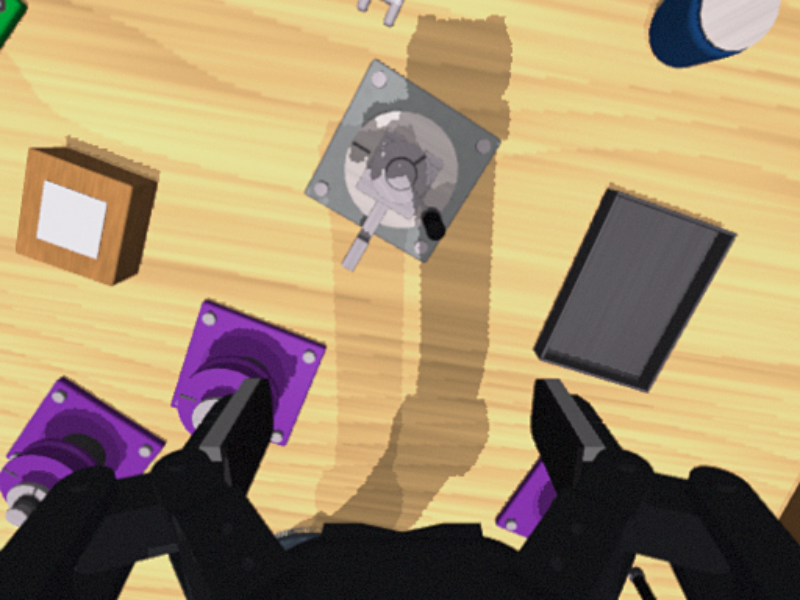

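The wrist view shows the stud at (400,173), the pulley mark at (361,148), the handle at (433,224), the fin at (357,250) and the tray at (635,290). My projected points match to about 2 px. I'll refine the numbers from this frame.

```bash
python3 - <<'E'
import cv2,numpy as np
from h import *
f=np.load("pics/w1.npy",allow_pickle=True).item();W=world(f);im=f["image"]
hsv=cv2.cvtColor(im,cv2.COLOR_RGB2HSV);z=W[...,2]
v,u=np.mgrid[:384,:512]
box=lambda a,b,c,d:(u>a)&(u<b)&(v>c)&(v<d)
k=512/800
h=box(265,290,125,160)&(hsv[...,2]<55)
P=W[h]; t=P[P[:,2]>.158]; print("handle",h.sum(),P[:,2].max(),len(t),t.mean(0),t.min(0),t.max(0))
# handle as silhouette: fit axis at z
q=np.argwhere(h)[:,::-1].astype(float); print("px",q.mean(0)/k,"at mid z .138:",onz(f,[q.mean(0)],.138))
near=np.hypot(W[...,0]-.61,W[...,1]+.019)
# plate square
m=(near<.12)&(z>.006)&(z<.02); r=cv2.minAreaRect(W[m][:,:2].astype(np.float32)); print("plate",r)
top=W[(near<.02)&(z>.115)]; print("stud top",top.mean(0),top[:,2].max(),len(top))
p=(near<.06)&(z>.076)&(z<.083)
print("pulley",cv2.minEnclosingCircle(W[p][:,:2].astype(np.float32)))
# pulley mark
mm=box(225,238,88,103)&(hsv[...,2]<70); print("mark px",(u[mm].mean()/k,v[mm].mean()/k),mm.sum(),onz(f,[[u[mm].mean(),v[mm].mean()]],.08))
# fin
fn=box(212,250,135,178)&(z>.095)&(z<.125)&(hsv[...,2]>60); Q=W[fn]; r=cv2.minAreaRect(Q[:,:2].astype(np.float32)); print("fin",fn.sum(),r,Q.mean(0))
# tray
m=(W[...,1]<-.15)&(z>.015)&(z<.035)&(W[...,0]<.7)&(hsv[...,1]<90)&(hsv[...,2]<110)
n,l,st,_=cv2.connectedComponentsWithStats(box(340,480,110,255).astype(np.uint8)*m.astype(np.uint8)); b=l==1+st[1:,4].argmax()
Q=W[m&box(340,480,110,255)];print("tray",cv2.minAreaRect(Q[:,:2].astype(np.float32)),len(Q))
E
```

```text
handle 211 0.16703405945234434 132 [ 0.58045291 -0.05048104  0.16453477] [ 0.57259657 -0.05753632  0.15827473] [ 0.58714321 -0.04349765  0.16703406]
px [432.87914692 224.12618483] at mid z .138: [[ 0.57965138 -0.05112031  0.138     ]]
plate ((0.6114488840103149, -0.018820233643054962), (0.1504090130329132, 0.14950206875801086), 69.2782974243164)
stud top [ 0.61207621 -0.01916614  0.11839033] 0.12068046038250335 287
pulley ((0.6080077290534973, -0.01862177439033985), 0.052872199565172195)
mark px (np.float64(360.21634615384613), np.float64(146.5144230769231)) 13 [[0.62582103 0.01834574 0.08      ]]
fin 199 ((0.5372133255004883, 0.00904133915901184), (0.011819640174508095, 0.030031541362404823), 69.51952362060547) [0.53831937 0.00867974 0.10514939]
tray ((0.5203785300254822, -0.29305654764175415), (0.14082156121730804, 0.19841855764389038), 81.92770385742188) 1782
```

```bash
cat >> h.py <<'E'
C=np.array([.6115,-.019]); YAW=-0.3595; R0=.045; A_STOP=YAW-2*np.pi
def ft(robot,a):
    F=robot.sense()["wrist_force"]; return F[0]*np.sin(a)-F[1]*np.cos(a), F[0]*np.cos(a)+F[1]*np.sin(a), F[2]  # along clockwise, outward, up
def pt(a,r=R0,dz=0,c=C): # TCP with handle at bearing a
    return np.r_[c+r*np.array([np.cos(a),np.sin(a)]), .149-.008+dz-.008*(a-A_STOP)/(2*np.pi)]
E
python3 - <<'E'
from plant import robot
from h import *
o=[np.pi,0,np.radians(10)]
a=np.arctan2(-.0315,-.0315); print("a0",a,"to go",a-A_STOP)
robot.grip(.5,60)
p=np.r_[.580,-.0505,pt(a)[2]]
robot.goto(p+[0,0,.06],o); robot.move_straight(p,vel=.1); print(robot.sense()["wrist_force"])
robot.grip(0,60); s=robot.sense(); print(s["opening"],s["gripper_force"],s["wrist_force"],s["tcp_pos"],s["t"])
n=0
for i in range(6):
    a-=.15; robot.move_straight(pt(a),vel=.03); s=robot.sense(); print(round(a,2),np.round(ft(robot,a),1),np.round(s["tcp_pos"]-pt(a),4),round(s["t"],2))
E
```

```text
a0 -2.356194490192345 to go 4.286490816987241
[ 0.26626322 -0.89617953  0.71387144]
0.15683730483926672 58.364755511283875 [-0.09574488 -1.14134706  3.98227717] [ 0.58057561 -0.05080939  0.13634984] 5.3917
-2.51 [-7.7 -2.2 -0.2] [ 0.0026 -0.0024  0.0008] 5.77
-2.66 [-8.6 -2.  -0.4] [ 0.0027 -0.0032  0.0007] 6.14
-2.81 [-9.1 -2.1  0.9] [ 0.0023 -0.0037  0.0007] 6.52
-2.96 [-9.1 -2.8  1.9] [ 0.0019 -0.0041  0.0006] 6.89
-3.11 [-8.2 -2.2  2.6] [ 0.0014 -0.0044  0.0006] 7.27
-3.26 [-9.3 -2.3  4.6] [ 0.0008 -0.0047  0.0005] 7.64
```

```bash
cat > arc.py <<'E'
from plant import robot
from h import *
def bearing():
    d=robot.sense()["tcp_pos"][:2]-C; a=np.arctan2(d[1],d[0]); return a-2*np.pi if a>-2.0 else a
a=-2.3562-.9; dz=0; r=R0
while True:
    b=bearing(); togo=b-A_STOP
    fast=togo>.3
    a-=.12 if fast else .025
    robot.move_straight(pt(a,r,dz),vel=.03 if fast else .012)
    if not fast: robot.sleep(.08)
    F=np.array(ft(robot,a)); s=robot.sense()
    if F[2]>4: dz+=.0003
    if F[1]<-5: r-=.0002
    if F[1]>5: r+=.0002
    print(round(a-A_STOP,3),round(bearing()-A_STOP,3),F.round(1),round(np.hypot(*(s["tcp_pos"][:2]-C)),4),round(s["t"],1))
    if F[0]<(-13.5 if fast else -12.3) or np.hypot(F[1],F[2])>25 or a-A_STOP<-.25: break
np.save("st.npy",[a,r,dz])
E
python3 arc.py
```

```text
3.266 3.369 [-8.8 -1.4  6.1] 0.0439 8.0
3.146 3.251 [-9.  -1.9  6.4] 0.0439 8.3
3.026 3.131 [-9.2 -2.   4.9] 0.0439 8.6
2.906 3.013 [-9.6 -2.5  3.9] 0.0439 9.0
2.786 2.89 [-9.1 -1.5  6.4] 0.0439 9.3
2.666 2.772 [-8.7 -3.5  6. ] 0.044 9.6
2.546 2.654 [-9.7 -2.6  4.8] 0.0441 10.0
2.426 2.537 [-9.  -3.   4.2] 0.0441 10.3
2.306 2.419 [-8.5 -2.8  3.5] 0.0442 10.6
2.186 2.297 [-9.  -2.4  3.4] 0.0443 11.0
2.066 2.176 [-9.4 -1.6  3.4] 0.0445 11.3
1.946 2.056 [-8.5 -2.5  3.5] 0.0446 11.6
1.826 1.937 [-9.3 -0.3  4. ] 0.0448 12.0
1.706 1.819 [-9.2 -2.6  4. ] 0.0449 12.3
1.586 1.703 [-8.7 -1.3  3.8] 0.0451 12.6
1.466 1.588 [-8.3 -1.6  2.6] 0.0452 13.0
1.346 1.474 [-8.7 -2.5  2.6] 0.0453 13.3
1.226 1.361 [-10.   -2.3   1.9] 0.0454 13.6
1.106 1.248 [-9.8 -1.1  2.3] 0.0455 14.0
0.986 1.135 [-8.9 -0.8  0.6] 0.0456 14.3
0.866 1.023 [-10.2   0.2  -0.7] 0.0456 14.6
0.746 0.909 [-8.9  0.6 -1.7] 0.0456 15.0
0.626 0.794 [-9.4  1.4 -2.8] 0.0456 15.3
0.506 0.675 [-9.1  3.  -4.8] 0.0456 15.6
0.386 0.553 [-10.2   3.1  -5.8] 0.0456 16.0
0.266 0.427 [-10.8   4.5  -6.8] 0.0455 16.3
0.146 0.296 [-10.3   6.   -8.1] 0.0455 16.6
0.121 0.269 [-10.1   4.4  -8. ] 0.0455 17.0
0.096 0.242 [-10.4   4.2  -9. ] 0.0455 17.3
0.071 0.214 [-9.9  4.7 -8.7] 0.0455 17.6
0.046 0.187 [-9.5  5.6 -9. ] 0.0455 18.0
0.021 0.159 [-9.9  3.9 -8.6] 0.0456 18.3
-0.004 0.131 [-10.6   5.9  -8.1] 0.0455 18.6
-0.029 0.103 [-10.1   5.   -9. ] 0.0456 19.0
-0.054 0.075 [-10.8   4.1  -8.4] 0.0456 19.3
-0.079 0.047 [-10.1   5.5  -8.9] 0.0456 19.6
-0.104 0.02 [-10.5   4.1  -8.4] 0.0456 20.0
-0.129 -0.008 [-10.    4.6  -9.2] 0.0456 20.3
-0.154 -0.036 [-9.6  5.2 -9. ] 0.0456 20.6
-0.179 -0.063 [-9.7  4.5 -9.2] 0.0457 21.0
-0.204 -0.08 [-10.2   4.1  -9.4] 0.0456 21.3
-0.229 -0.089 [-12.8   3.6  -9.9] 0.0456 21.6
```

The force rose and the bearing stalled at -0.08 rad. That is the expected 0.055 rad of blade lead plus about 1° of error, so the nut is at the collar. Next I'll ease off, release, retreat and check the marks.

```bash
python3 - <<'E'
from plant import robot
from h import *
a,r,dz=np.load("st.npy"); 
for i in range(3):
    a+=.025; robot.move_straight(pt(a,r,dz),vel=.012); robot.sleep(.05); print(np.round(ft(robot,a),1))
robot.grip(.5); p=robot.sense()["tcp_pos"]; print(robot.sense()["opening"])
robot.move_straight(p+[0,0,.07],vel=.15)
# above the fin, closing along the stand's y
fin=np.r_[.5375,.009]
robot.goto([fin[0]-.03,fin[1]+.01,.30],[np.pi,0,YAW+np.pi/2*0]); robot.sleep(.2)
f=robot.grab_frame("wrist"); np.save("pics/w2.npy",f,allow_pickle=True); print(robot.sense()["t"],robot.sense()["joint_pos"])
q=proj(f,[[*C,.1]])[0]; x,y=(q-[75,70]).astype(int).clip(0)
cv2.imwrite("pics/w2.png",cv2.resize(f["image"][y:y+140,x:x+150,::-1],(750,600) if False else (642,600),interpolation=2)); print(x,y)
E
```

```text
[-12.    5.1  -9.3]
[-10.    4.2  -7.9]
[-8.9  3.8 -6.9]
0.5003245710345745
24.5417 [ 0.38293759  0.19348182 -0.57618237  1.82037482  0.11300014  1.16245066
 -2.16092083]
180 0
```

View pics/w2.png

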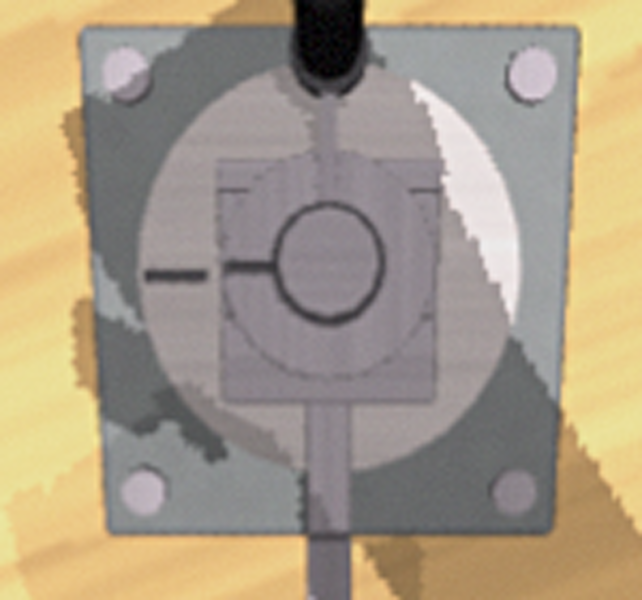

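The marks lie almost in line: nut mark at (250,267), pulley mark at (175,275), with parallax between the two heights. I'll check the angle numerically and measure the fin.

```bash
python3 - <<'E'
from h import *
f=np.load("pics/w2.npy",allow_pickle=True).item();W=world(f);z=W[...,2]
g=f["image"].max(2).astype(float); k=140/600
c0=np.array([180+329*150/642,262*k])
def cen(x0,x1,y0,y1,th=75):
    X0,X1=int(180+x0*150/642),int(180+x1*150/642);Y0,Y1=int(y0*k),int(y1*k)
    m=g[Y0:Y1,X0:X1]; v,u=np.nonzero(m<th); return np.array([u.mean()+X0,v.mean()+Y0]),len(u),np.nanmedian(W[Y0:Y1,X0:X1,2])
near=np.hypot(W[...,0]-C[0],W[...,1]-C[1])
t=W[(near<.012)&(z>.112)&(z<.125)]; print("stud",t.mean(0),t[:,2].max())
pl=(near<.06)&(z>.075)&(z<.084); print("pulley",cv2.minEnclosingCircle(W[pl][:,:2].astype(np.float32)))
m=(near<.12)&(z>.006)&(z<.02); print("plate",cv2.minAreaRect(W[m][:,:2].astype(np.float32)))
a,n,h=cen(135,215,255,295);A=onz(f,[a],.08)[0]; b,n2,h2=cen(222,262,250,285);B=onz(f,[b],h2)[0]
print("pulley mark",A,n,h,"nut mark",B,n2,h2)
for P in(A,B):
    for c in (C,t.mean(0)[:2]): print(np.degrees(np.arctan2(*(P[:2]-c)[::-1])),np.linalg.norm(P[:2]-c))
fn=(abs(W[...,0]-.537)<.03)&(abs(W[...,1]-.009)<.025)&(z>.098)&(z<.115); print("fin",cv2.minAreaRect(W[fn][:,:2].astype(np.float32)),W[fn].mean(0),fn.sum())
E
```

```text
stud [ 0.61134582 -0.01905078  0.11861427] 0.12120665403619896
pulley ((0.607114315032959, -0.017971424385905266), 0.05471605062484741)
plate ((0.6124557852745056, -0.019582562148571014), (0.15053460001945496, 0.15002024173736572), 69.29203796386719)
pulley mark [0.62555872 0.01803872 0.08      ] 14 0.08023442167167927 nut mark [ 0.6187763  -0.00094556  0.10571576] 14 0.10571576313291048
69.21482597812944 0.039617099300151885
69.0328884152576 0.039719487214497445
68.04957733707612 0.0194655401785443
67.6864858413158 0.019570664571618462
fin ((0.5374929308891296, 0.00875640008598566), (0.011359510943293571, 0.02943754382431507), 69.57295227050781) [0.53778101 0.00856176 0.10556868] 295
```

Both marks bear about 69° (nut 68°, within measurement error), so the nut is at its mark. Next I'll check clearance to the purple neighbour along the draw, then grip the fin and draw.

```bash
python3 - <<'E'
from plant import robot
from h import *
f=np.load("pics/top.npy",allow_pickle=True).item();W=world(f);z=W[...,2]
ex=np.array([np.cos(YAW),np.sin(YAW)]);ey=np.array([-ex[1],ex[0]])
fin=np.array([.5375,.00875]); end=fin-.062*ex
v,u=np.mgrid[:384,:512]; m=(z>.05)&(u>200)&(u<270)&(v>195)&(v<255)
d=(W[m][:,:2]-end); X=np.c_[d@ex,d@ey,W[m][:,2]]
print("neighbour rel to drawn fin: nearest",np.round(X[np.argsort(np.hypot(X[:,0],X[:,1]))[:3]],3)); hi=X[X[:,2]>.12]; print(hi.min(0),hi.max(0),"end",end)
o=[np.pi,0,YAW]
robot.grip(.35)
robot.goto([*fin,.17],o); hit=robot.move_straight([*fin,.0855],vel=.08,contact_N=8); print(hit,robot.sense()["tcp_pos"],robot.sense()["wrist_force"])
robot.grip(0,50); s=robot.sense(); print(s["opening"],s["gripper_force"],s["wrist_force"],s["tcp_pos"],s["t"])
E
```

```text
neighbour rel to drawn fin: nearest [[-0.115  0.031  0.077]
 [-0.116  0.026  0.076]
 [-0.118  0.022  0.08 ]]
[-0.17155234 -0.01415455  0.12032841] [-0.14394079  0.04235157  0.16992171] end [0.47946348 0.03056199]
False [0.53795836 0.00884139 0.08600825] [-0.33901909  0.70841628 -0.42022864]
0.13173739054733524 52.006845921278 [-0.50850482 -0.39301759  2.77465893] [0.53792503 0.00873475 0.08611465] 26.925
```

```bash
python3 - <<'E'
from plant import robot
from h import *
ex=np.array([np.cos(YAW),np.sin(YAW),0])
p0=robot.sense()["tcp_pos"]; F0=robot.sense()["wrist_force"]
cmd=np.array([.5375,.00875,.0855]); 
for i in range(1,7):
    robot.move_straight(cmd-ex*.0105*i,vel=.03)
    s=robot.sense(); dF=s["wrist_force"]-F0; print(np.round(dF,1),np.round(s["tcp_pos"]-p0,4),round(s["opening"],3),round(s["t"],1))
    if np.linalg.norm(dF)>14: break
f=robot.grab_frame("wrist"); cv2.imwrite("pics/w3.png",f["image"][:,:,::-1])
E
```

```text
[0.2 0.6 4. ] [-0.0103  0.0041 -0.0001] 0.131 27.4
[1.6 0.  4.6] [-0.0202  0.0077 -0.0002] 0.123 27.9
[ 1.1 -0.3  3.6] [-0.0304  0.0115 -0.0004] 0.132 28.4
[1.9 1.  2.3] [-0.0408  0.0152 -0.0006] 0.133 28.9
[ 0.  -0.2  3.1] [-0.0509  0.0189 -0.0008] 0.132 29.4
[-1.8  2.   2.8] [-0.0606  0.0225 -0.0009] 0.131 29.9
```

View pics/w3.png

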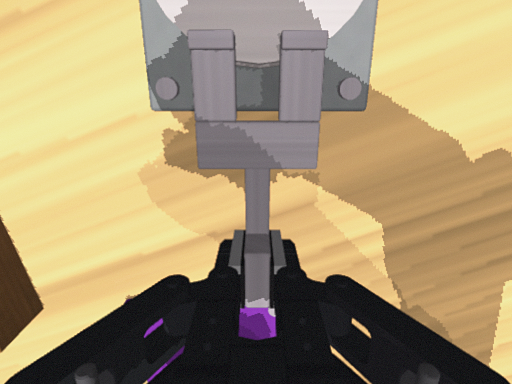

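The keeper is free: fork ends at (212,40) and (303,40), clear of the nut and straight. However, my grip is low, so the fingertips sit 5 mm below the keeper's underside and would hit the tray floor. I'll slide it back onto the pulley, regrip 8 mm higher, then draw and lift.

```bash
cat > regrip.py <<'E'
from plant import robot
from h import *
import sys
ex=np.array([np.cos(YAW),np.sin(YAW),0]); cmd=np.array([.5375,.00875,.0855])
def run(start,stop,n,z):
    F0=robot.sense()["wrist_force"]
    for d in np.linspace(start,stop,n+1)[1:]:
        robot.move_straight(cmd-ex*d+[0,0,z],vel=.04); s=robot.sense(); dF=s["wrist_force"]-F0
        print(np.round(dF,1),np.round(s["tcp_pos"],4),round(s["t"],1))
        if np.linalg.norm(dF)>14: print("STOP"); sys.exit()
run(.063,.004,5,0)
robot.grip(.3); p=robot.sense()["tcp_pos"]
robot.move_straight(cmd-ex*.004+[0,0,.008],vel=.05)
robot.grip(0,60); s=robot.sense(); print(s["opening"],s["gripper_force"],s["wrist_force"],s["tcp_pos"])
run(.004,.068,5,.008)
robot.move_straight(cmd-ex*.068+[0,0,.15],vel=.1)
s=robot.sense(); print(s["wrist_force"],s["opening"],s["torque"],s["tcp_pos"],s["t"])
f=robot.grab_frame("wrist"); cv2.imwrite("pics/w4.png",f["image"][:,:,::-1])
print([robot.inverse_kinematics([.519-.045*np.cos(q),-.2935-.045*np.sin(q),.05],[np.pi,0,q]) is not None for q in (-.1414,3.0)])
E
python3 regrip.py
```

```text
[ 1.5 -0.7 -2.9] [0.4891 0.0268 0.0852] 30.4
[ 2.8 -1.9 -4.6] [0.501  0.0224 0.0854] 30.9
[ 3.6 -0.7 -3.1] [0.5121 0.0183 0.0855] 31.3
[ 2.  -0.8 -2.3] [0.5229 0.0144 0.0856] 31.7
[ 0.8 -1.1 -0.9] [0.5338 0.0104 0.0857] 32.2
0.12492667279711807 61.324508087709546 [-1.22092848 -0.52015246  3.79745034] [0.53379914 0.01017365 0.09370585]
[-1.1  1.9  1.1] [0.521  0.0152 0.0936] 33.5
[-0.7  1.7  0.9] [0.509  0.0195 0.0935] 34.0
[-1.5  2.   0.1] [0.4969 0.024  0.0934] 34.5
[-1.2  1.9 -0. ] [0.4848 0.0285 0.0934] 34.9
[-0.8  1.1 -2.1] [0.4731 0.0329 0.0934] 35.4
[ 0.29984936 -0.01836603 -1.60147643] 0.1256833480472726 [0.05996125 0.05106956 0.05723423] [0.47345976 0.03263873 0.23489011] 36.95
[True, True]
```

View pics/w4.png

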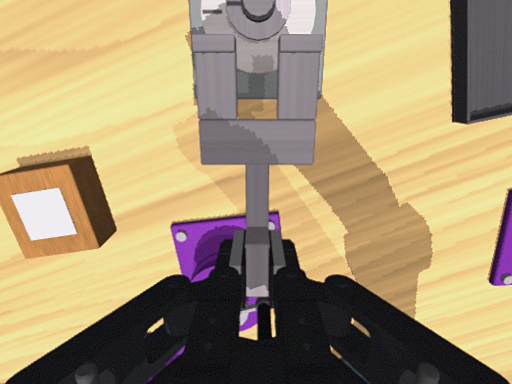

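The keeper is held level and clear. Now I'll carry it over the tray and set it down on contact.

```bash
python3 - <<'E'
from plant import robot
from h import *
q=-.1414; ex=np.array([np.cos(q),np.sin(q)]); p=np.array([.519,-.2935])-.045*ex
o=[np.pi,0,q]
robot.goto([*p,.235],o); robot.sleep(.2); print(robot.sense()["tcp_pos"],robot.sense()["opening"],robot.sense()["t"])
robot.move_straight([*p,.035],vel=.12); robot.sleep(.2)
hit=robot.move_straight([*p,.0155],vel=.02,contact_N=4); s=robot.sense(); print(hit,s["tcp_pos"],s["wrist_force"],s["t"])
robot.grip(.3); robot.sleep(.2); robot.move_straight([*p,.2],vel=.15)
robot.goto([.42,-.25,.36],[np.pi,0,-.1414]); robot.sleep(.2)
print(robot.sense()["t"])
f=robot.grab_frame("wrist"); np.save("pics/w5.npy",f,allow_pickle=True); g=robot.grab_frame("top")
cv2.imwrite("pics/w5.png",np.vstack([f["image"][:290],g["image"][60:350]])[:,:,::-1])
W=world(f); z=W[...,2]; d=W[...,:2]-[.519,-.2935]; X=d@ex; Y=d@[-ex[1],ex[0]]
m=(abs(X)<.09)&(abs(Y)<.06)&(z>.0075)&(z<.05); print("keeper in tray frame x",X[m].min(),X[m].max(),"y",Y[m].min(),Y[m].max())
for x in(-.02,0,.03,.05):
    k=m&(abs(X-x)<.006)&(z<.02); print(x,np.median(z[k]) if k.any() else None)
E
```

```text
[ 0.47508984 -0.28564942  0.23517552] 0.12570671247374143 38.4167
True [ 0.47426463 -0.28710369  0.01781591] [-0.78504315  0.04398939  4.32845215] 41.2333
44.0167
keeper in tray frame x -0.05934053638563502 0.06669104177038744 y -0.05502606125297936 0.028352698351890446
-0.02 0.009526150141066225
0 0.01022657692825893
0.03 0.01008064469881681
0.05 0.010429495256705168
```

View pics/w5.png

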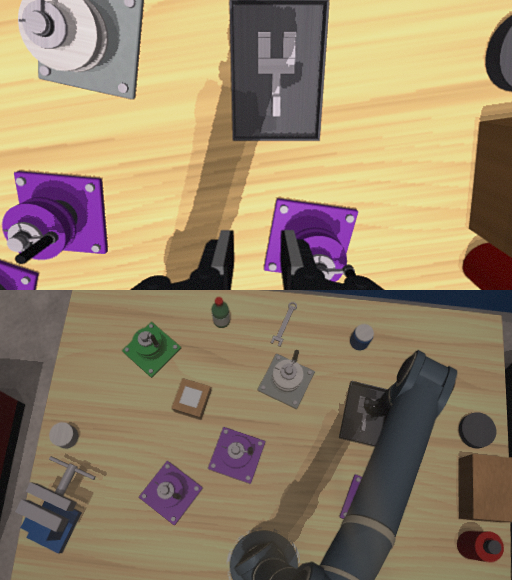

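The keeper lies flat in the tray at (277,70), its top at 10 mm all along (6 mm thick on the 4 mm floor). The crank in the top view still points to the stand's +x, and nothing else has moved. Handing in.

```bash
python3 -c "
from plant import robot
print(robot.close_job())"
```

```text
the job is handed in; nothing more can be done
None
```

The nut is up against the collar with its mark within about 1° of the pulley's mark by camera. The blade was bent about 3.2 mm at most, the keeper lies flat in the steel tray, and the job was handed in at about 44 s.

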